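# Lock the tube block onto the shaker

### The arm

A 7-joint arm with a two-finger parallel gripper is mounted at the origin on the work surface. World frame = base frame: x ahead of the robot, y to its left, z up, the work surface at z = 0. Lengths are in m, angles in degrees, forces in N, time in s.
With the tool pointing down it reaches from about 0.425 to 0.875 m from the base axis. Payload 4.7 kg.
Tool frame: the origin (TCP) lies on the mounting face of the last link; the fingertips stand 182 mm ahead of it and the grasp point (between the pads) lies 164 mm ahead of it; z points along the fingers, y is the line along which they close (so a half turn about z gives the same grasp; the last joint's range is limited). The gripper opens to 87 mm and grips with 3 to 60 N. Pads are 19 mm wide; open, the fingers measure 117 mm over their backs; the gripper's body (75 mm by 190 mm) begins 51 mm behind the grasp point.
Start: joints at [-64.395, 18.392, -4.016, 83.108, 1.295, 78.541, -3.26], TCP at [0.273, 0.59, 0.405] pointing down, gripper open.
Joint ranges: [-163.93, 163.93], [-17.29, 119.83], [-79.2, 71.16], [3.27, 140.29], [-89.18, 269.18], [5.43, 117.66], [-154.24, 154.24]. Speed limits (degrees/s): [147.25, 147.25, 180, 180, 180, 180, 180].

### API

Orientations are given as [roll, pitch, yaw] about the fixed x, y, z axes, in that order (R = Rz(yaw) Ry(pitch) Rx(roll)).
In Python, from cell import env gives the robot as it stands.
- The arm moves only by the tool servo_tool, never from a script. Its argument "plan" is a list of rows, each an object with "xyz": the shift along the tool's x, y, z in cm, a list of three; "twist": the turn, a rotation vector about the tool's x, y, z in degrees, a list of three; "jaw": the closure, from 0 (fully open) to 1 (shut). In form: [{"xyz": [x, y, z], "twist": [wx, wy, wz], "jaw": jaw}, ...]. A call has 1 to 10 rows; each row is the pose to reach, as a shift and turn from the pose commanded when the call began, along the tool's axes at that moment; what a row does not reach only later rows make up. A row lasts 1/12 s, in which the tool goes at most 41.7 mm and 7.16 degrees, less where a joint would pass 70% of its speed; a pose out of reach is approached as far as the arm can. A call with a gripper value outside its range is refused whole. The fingers move at their own pace and stop on an object; "newtons" is the grip in N (left out, the last holds). Time passes only in rows, so rows that repeat a pose let the fingers close. It gives the time, the measured TCP pose, the force, the opening and the grip force at its end, in the units of the state.
- env.get_obs(): the state, without advancing time (a new reading comes with each control period).
- env.read_camera(name): name is "side" or "top" or "wrist"; returns a dict with "img" (480x640x3 uint8, red, green, blue), "camera_matrix" (3x3 intrinsics, pixels), "k1" (the pictures are not rectified: a ray, as slopes to the right and down, at radius r is drawn at 1 + k1 r^2 times it, then the intrinsics apply), "R" (3x3) and "t" (3): a world point X has camera coordinates R X + t. Camera axes: x right, y down, z forward; pixel columns grow to the right and rows downward; lengths in m; the calibration is good to about 2 mm. A picture is of the moment at which its call begins. There is no depth.
- env.sign_off(): hands the job in; it is judged then, once.
The state is a dict: "time_s": time; "qpos": joint angles; "joint_velocities": joint speeds; "effort": joint torques, N m; "tool_pos": TCP position; "tool_rot": TCP orientation; "force": force on the tool from outside, world axes, zero at the start; "wrist_torque": the same for the moment, N m; "grip_width": finger opening in m; "grasp_force": force on a finger pad.
Only numpy, scipy, OpenCV 4.12 (cv2) and the standard library are available. Lean on these libraries where they do the work, as an engineer would, in place of code of your own. Each camera call takes 0.05 s, during which the arm holds its last target. There are 200 camera calls.

### The job

Lock the tube block down on the shaker: take the T-head key (the one with the flat bar handle) out of the parking stand, pass its T-head down through the slot in the middle of the aluminium tube block, and turn the key a quarter turn, either way, so that the handle lies square across the slot. Leave it let go, standing upright with its flange down on the block, and leave the round-knobbed plug in the stand alone.

Things in the scene. Friction and masses are not known exactly. Their poses are not given: they have to be found in the camera images.
- key: T-head key, 84 mm tall, 0.13 to 0.25 kg, upright in the parking stand. Origin: centre of its underside; z up. From below: steel T-head 14 (x) by 44 (y), 10 mm thick; shaft 12 in diameter to z 30; flange 50 in diameter, z 30 to 36; stem 14 in diameter to z 60; flat grey bar handle 14 thick (x), 56 long (y), z 60 to 84. Handle parallel to T-head; a half turn looks the same.
- plug: Look-alike, not to be used: a plug with a round grey knob 36 mm in diameter instead of the bar handle and no T-head, 84 mm tall, upright in the other pocket, 100 mm from the key. Origin: centre of its underside; z up.
- stand: Low white parking stand, fixed, 70 (x) by 200 (y) by 26 mm high. Origin: centre of its underside; z up. Two pockets at y = +50 and -50 mm, 20 (x) by 54 (y), 20 mm deep, hold the feet of key and plug loosely, the handle along y: lift straight up.
- slot (a point): Centre of the slot in the top face of the aluminium tube block, which is 130 (x) by 120 (y) mm, fixed on a white shaker, its top 105 mm above the table. z up, y along the slot, x across. Slot 26 (x) by 56 (y) through a 10 mm plate; below, a chamber 76 x 76, floor 47 mm under the top, where the T-head can turn. Tube caps 6 mm high stand at x = +50 and -50. Flange resting: key's origin 30 mm below.

How it is judged (in metres and radians):
On the way:
1. the key's T-head is passed down into the slot, lying along it (z of key in the frame of slot below -0.012 m and horizontal distance between key and slot below 0.02 m and angle between the y axis of key and the y axis of slot, either way round below 0.4 rad), for 0.05 s.
At the end, for the whole second after the job is handed in: The key is at rest and upright (within 7 degrees) in the slot, its flange down on the block (within 5 mm), its axis within 16 mm of the slot's centre, the T-head and handle square across the slot (within 15 degrees); the plug is within 30 mm of where it stood (z of key in the frame of slot below -0.025 m and horizontal distance between key and slot below 0.016 m and angle between the y axis of key and the x axis of slot, either way round below 0.27 rad and angle between key's own z axis and vertical below 0.12 rad and linear speed of key below 0.02 m/s and distance of plug from where it was at the start of the episode below 0.03 m); the robot touches nothing.
It fails at once if the round-knobbed plug is taken out or pushed away (more than 30 mm) (distance of plug from where it was at the start of the episode above 0.03 m).
It also fails if it takes over 48 s, if anything falls off the work surface, if the arm or the gripper's body presses on something with over 40 N, if the wrist force passes 120 N, or if a joint passes its speed limit or range.

## Working session

There is one attempt and no reset: what is moved stays moved. The work goes in short steps, Python scripts to look and compute and a tool call to move; the robot and the scene stay as the last step left them, time stands still between calls to the robot, and variables do not carry over. Pictures are saved under pics/ and viewed, at most 10 in all, crops included, and the job is handed in when it is done.

Besides the shell and the picture viewer there is one more tool, called in YAML: its name, and indented under it one key for each argument. servo_tool: Moves the arm, as the interface text tells. Its arguments: {"type":"object","properties":{"plan":{"type":"array","items":{"type":"object","properties":{"xyz":{"type":"array","items":{"type":"number"}},"twist":{"type":"array","items":{"type":"number"}},"jaw":{"type":"number"}}}},"newtons":{"type":"number"}},"required":["plan"]}

```bash
mkdir -p pics; ls
cat > h.py <<'E'
import numpy as np, cv2
from cell import env
from scipy.spatial.transform import Rotation as Rn
def shot(n,f=None):
    c=env.read_camera(n)
    if f: cv2.imwrite('pics/'+f,c['img'][...,::-1])
    return c
def ray(c,uv):
    K=np.array(c['camera_matrix']);R=np.array(c['R']);t=np.array(c['t'])
    p=cv2.undistortPoints(np.array([[uv]],float),K,np.array([c['k1'],0,0,0,0.]))[0,0]
    return -R.T@t, R.T@np.array([p[0],p[1],1])
def onz(c,uv,z):
    o,d=ray(c,uv); return o+d*(z-o[2])/d[2]
def proj(c,X):
    K=np.array(c['camera_matrix']);Y=np.array(c['R'])@np.array(X)+np.array(c['t'])
    s=Y[:2]/Y[2]; s=s*(1+c['k1']*(s@s)); return (K@[s[0],s[1],1])[:2]
E
python3 - <<'E'
from h import *
for n in ['top','side','wrist']:
    c=shot(n,n+'0.png'); print(n,c['k1'],-np.array(c['R']).T@c['t'])
print(env.get_obs())
E
```

```text
pics
top -0.11250005433677031 [0.40384264 0.02005447 0.74484552]
side -0.03687037817628933 [0.48762357 0.54053003 0.54487492]
wrist -0.049063294319154585 [0.19558162 0.62505163 0.38323687]
{'time_s': 0.15, 'qpos': array([-64.3945869 ,  18.42911381,  -4.01680784,  83.15710615,
         1.29570292,  78.54117485,  -3.26044474]), 'joint_velocities': array([-0.11045134, -0.16660101, -0.02409154, -0.20969293,  0.00127289,
       -0.05139892,  0.01796496]), 'effort': array([ 6.20823121e-04, -4.91795647e+01, -4.04622937e-01, -3.12875748e+01,
       -6.40467368e-02,  4.05389944e-02,  1.35178434e-04]), 'tool_pos': array([0.27257676, 0.58992691, 0.40393015]), 'tool_rot': array([-1.79917865e+02,  5.27933363e-03,  1.55204852e+02]), 'force': array([-0.35195866, -0.62579683, -0.28920435]), 'wrist_torque': array([ 0.03179891, -0.03550089, -0.00318031]), 'grasp_force': 0.0, 'grip_width': 0.08664468409263322}
```

View pics/top0.png

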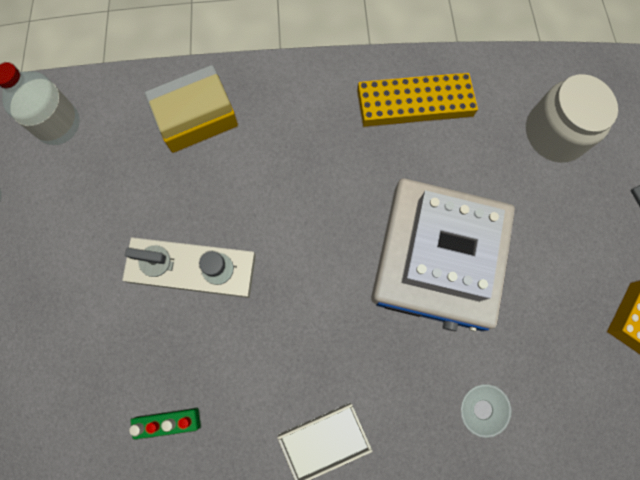

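View pics/side0.png

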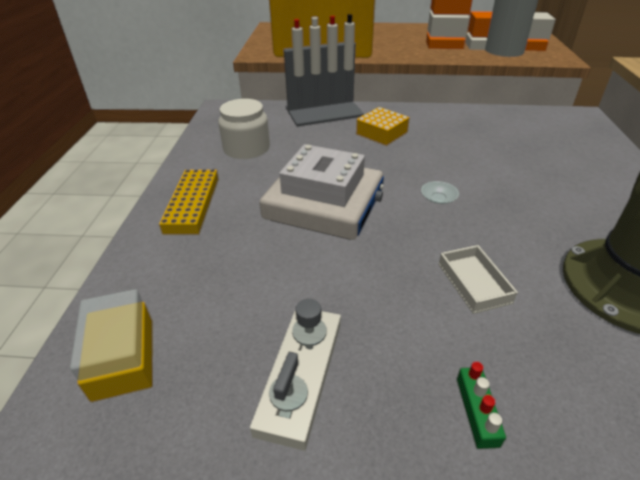

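The top view shows the key handle near (146,255), the plug knob near (214,264) and the slot near (458,243). The side view has the key handle near (286,375). Next I measure all of these.

Run:
```python
from h import *
c=shot('top'); im=c['img']; g=cv2.cvtColor(im,cv2.COLOR_RGB2GRAY)
def blob(x0,y0,x1,y1,m):
    m=m.astype(np.uint8)*255; k=np.zeros_like(m); k[y0:y1,x0:x1]=m[y0:y1,x0:x1]
    cs,_=cv2.findContours(k,cv2.RETR_EXTERNAL,cv2.CHAIN_APPROX_NONE)
    return max(cs,key=cv2.contourArea)
s=blob(430,225,490,262,g<70); r=cv2.minAreaRect(s); B=np.array([onz(c,p,.105) for p in cv2.boxPoints(r)])
print('slot',r,B.mean(0)); E=np.diff(np.vstack([B,B[:1]]),axis=0)[:,:2]
print(np.linalg.norm(E,axis=1), np.degrees(np.arctan2(E[:,1],E[:,0])))
# stand
hsv=cv2.cvtColor(im,cv2.COLOR_RGB2HSV)
st=blob(110,225,265,305,g>175); st=cv2.convexHull(st); r=cv2.minAreaRect(st); B=np.array([onz(c,p,.026) for p in cv2.boxPoints(r)])
E=np.diff(np.vstack([B,B[:1]]),axis=0)[:,:2]
print('stand',r,B.mean(0),np.linalg.norm(E,axis=1), np.degrees(np.arctan2(E[:,1],E[:,0])))
C=B.mean(0); L=E[np.argmax(np.linalg.norm(E,axis=1))]; L/=np.linalg.norm(L)
for sg in(1,-1): print('pocket',C[:2]+sg*.05*L)
h=blob(120,240,170,270,g<95); r=cv2.minAreaRect(h); print('handle',r,[onz(c,p,.09) for p in cv2.boxPoints(r)],onz(c,r[0],.085))
k=blob(196,246,235,280,g<95); print('knob',cv2.minEnclosingCircle(k),onz(c,cv2.minEnclosingCircle(k)[0],.085))
V=np.hstack([im[215:315,100:270].repeat(4,0).repeat(4,1)])[...,::-1].copy()
cv2.imwrite('pics/crop.png',V)
```

```text
slot ((456.61767578125, 243.02943420410156), (37.107948303222656, 14.794672966003418), 14.03624439239502) [ 0.54056267 -0.19666262  0.105     ]
[0.02186934 0.05309318 0.02192818 0.05269198] [ -20.7404177  -107.86743965  158.21712939   72.09433975]
stand ((187.9348602294922, 266.03753662109375), (126.28776550292969, 44.3721923828125), 6.911227226257324) [0.5478181  0.20381923 0.026     ] [0.07134899 0.20446129 0.06956201 0.20051963] [  -5.89145759 -100.61635898  170.97295329   79.83261442]
pocket [0.5386065  0.15467509]
pocket [0.5570297  0.25296337]
handle ((145.10440063476562, 258.8404846191406), (10.869693756103516, 39.949249267578125), 88.21009063720703) [array([0.55788143, 0.27868845, 0.09      ]), array([0.55600603, 0.21950417, 0.09      ]), array([0.54003931, 0.21897715, 0.09      ]), array([0.5418028, 0.2778583, 0.09     ])] [0.5500163  0.25034405 0.085     ]
knob ((213.0, 264.5), 11.926960945129395) [0.53553812 0.15092992 0.085     ]
```

View pics/crop.png

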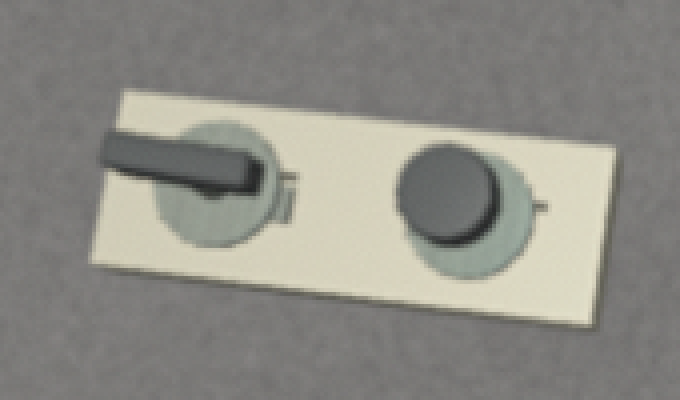

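servo_tool:
  plan:
    - {"xyz": [-10,-5,0],"twist": [0,0,15],"jaw": 0}
    - {"xyz": [-39.7,-19,4],"twist": [0,0,74.7],"jaw": 0}
    - {"xyz": [-39.7,-19,4],"twist": [0,0,74.7],"jaw": 0}
    - {"xyz": [-39.7,-19,4],"twist": [0,0,74.7],"jaw": 0}
    - {"xyz": [-39.7,-19,4],"twist": [0,0,74.7],"jaw": 0}
    - {"xyz": [-39.7,-19,4],"twist": [0,0,74.7],"jaw": 0}
    - {"xyz": [-39.7,-19,4],"twist": [0,0,74.7],"jaw": 0}
    - {"xyz": [-39.7,-19,4],"twist": [0,0,74.7],"jaw": 0}
    - {"xyz": [-39.7,-19,4],"twist": [0,0,74.7],"jaw": 0}
    - {"xyz": [-39.7,-19,4],"twist": [0,0,74.7],"jaw": 0}

```text
time_s: 1.03
tool_pos: [0.538, 0.2688, 0.3673]
tool_rot: [180.0, -0.0, 83.2]
force: [1.4, 0.7, 0.8]
grip_width: 0.0867
grasp_force: 0.0
```

servo_tool:
  plan:
    - {"xyz": [0,0,0],"twist": [0,0,0],"jaw": 0}
    - {"xyz": [0,0,0],"twist": [0,0,0],"jaw": 0}

```text
time_s: 1.2
tool_pos: [0.5389, 0.2671, 0.3669]
tool_rot: [180.0, 0.1, 83.2]
force: [-0.8, 1.2, -0.1]
grip_width: 0.0872
grasp_force: 0.0
```

Run:
```python
from h import *
c=shot('wrist','w1.png'); o=env.get_obs(); print(o['tool_pos'],o['tool_rot'],o['qpos'])
print(proj(c,[.553,.251,.09]),-c['R'].T@c['t'],c['R'][2])
```

```text
[0.53753299 0.26971042 0.36698524] [-1.79959703e+02  6.99069663e-03  8.34896042e+01] [-43.63207229  13.78440452  17.00690102  93.96555367  -4.19833777
  72.91208547 -32.35996906]
[341.67522084 256.38843536] [0.54849215 0.35065754 0.34622557] [-0.03717119 -0.30532009 -0.95152401]
```

View pics/w1.png

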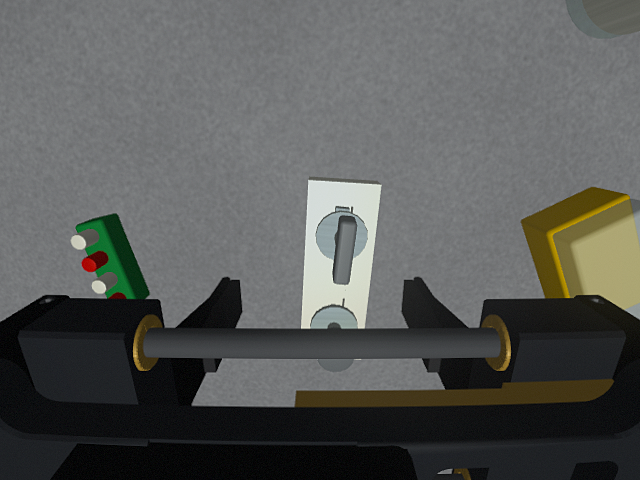

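The wrist view shows the key handle top between about (347,217) and (342,282), with the fingers flanking the stand. I'll measure its axis.

```bash
cat >> h.py <<'E'
def handle(c,roi,zt,thr=115):
    g=cv2.cvtColor(c['img'],cv2.COLOR_RGB2GRAY); x0,y0,x1,y1=roi
    m=np.zeros_like(g); m[y0:y1,x0:x1]=(g[y0:y1,x0:x1]<thr)*255
    m=cv2.morphologyEx(m,cv2.MORPH_OPEN,np.ones((3,3)))
    cs,_=cv2.findContours(m,cv2.RETR_EXTERNAL,cv2.CHAIN_APPROX_NONE); s=max(cs,key=cv2.contourArea)
    r=cv2.minAreaRect(s); B=np.array([onz(c,p,zt) for p in cv2.boxPoints(r)]); E=np.diff(np.vstack([B,B[:1]]),axis=0)[:,:2]
    return r,B.mean(0),np.linalg.norm(E,axis=1),np.degrees(np.arctan2(E[:,1],E[:,0]))%180
E
python3 - <<'E'
from h import *
c=shot('wrist'); g=cv2.cvtColor(c['img'],cv2.COLOR_RGB2GRAY)
print(g[250,315:385],g[205:292,344])
for t in(70,85,100,115): print(t,handle(c,(325,208,365,292),.09,t))
m=(g>190).astype(np.uint8)
cs,_=cv2.findContours(m[:300],cv2.RETR_EXTERNAL,cv2.CHAIN_APPROX_NONE)
s=[q for q in cs if cv2.pointPolygonTest(cv2.convexHull(q),(344,195),False)>0][0][:,0]
for sd in (0,1): # stand long edges
    P=[]
    for v in range(200,260,4):
        u=s[s[:,1]==v][:,0]; P.append(onz(c,(u.min() if sd==0 else u.max(),v),.026))
    P=np.array(P); d=P[-1]-P[0]; print('edge',P.mean(0),np.degrees(np.arctan2(d[1],d[0]))%180)
E
```

```text
[217 217 217 219 222 194 153 159 158 161 161 159 159 158 158 160 158 159
 156 157 159 165  94  49  58  85  99 113 129 122 121 121 119 117 117 117
 114 114 114 100  89 111 165 160 158 157 158 158 157 156 151 178 224 218
 216 217 216 216 217 221 215 105 115 120 123 125 126 125 126 129] [217 218 221 222 172  59 108 165 144  80 146 165 168 156  45  56  61  61
  62  63  74  90  97 104 104 108 107 110 111 114 114 117 119 120 122 128
 129 130 129 129 129 127 124 125 125 122 122 123 122 121 119 122 122 122
 120 119 119 120 119 117 117 118 118 116 117 117 116 117 117 117 115 115
 116 115 112 115 116 115 113 112 111  98 144 229 220 217 216]
70 (((348.5, 222.0), (6.0, 15.0), 90.0), array([0.55970027, 0.28238239, 0.09      ]), array([0.0118289 , 0.00490928, 0.01189511, 0.00490623]), array([173.38950504,  85.12672683, 173.38230699,  84.35443986]))
85 (((348.5, 226.0), (14.0, 17.0), 90.0), array([0.55939737, 0.27908162, 0.09      ]), array([0.01340618, 0.01154155, 0.01358324, 0.01153335]), array([173.38950595,  85.18511164, 173.37259442,  84.30655129]))
100 (((343.058837890625, 249.76470947265625), (17.947635650634766, 64.51447296142578), 14.03624439239502), array([0.55293327, 0.25887287, 0.09      ]), array([0.05512772, 0.01426239, 0.05542047, 0.01517262]), array([ 70.72314094, 159.03518908,  71.65363856, 158.05782801]))
115 (((344.9058837890625, 251.96087646484375), (21.459918975830078, 67.59380340576172), 8.530765533447266), array([0.55429401, 0.25667786, 0.09      ]), array([0.05825953, 0.01699282, 0.05850965, 0.01815332]), array([ 75.98170702, 164.6357177 ,  77.11181864, 163.96795407]))
edge [0.52263502 0.26286565 0.026     ] 79.7312954484168
edge [0.59102889 0.2549241  0.026     ] 79.35861997352937
```

servo_tool:
  plan:
    - {"xyz": [-1.2,2.0,3],"twist": [0,0,4],"jaw": 0}
    - {"xyz": [-1.2,2.0,6],"twist": [0,0,4],"jaw": 0}
    - {"xyz": [-1.2,2.0,6],"twist": [0,0,4],"jaw": 0}
    - {"xyz": [-1.2,2.0,6],"twist": [0,0,4],"jaw": 0}

```text
time_s: 1.63
tool_pos: [0.554, 0.2581, 0.3059]
tool_rot: [-179.8, 0.1, 79.8]
force: [0.2, 0.1, 0.1]
grip_width: 0.0873
grasp_force: 0.0
```

Run:
```python
from h import *
c=shot('wrist','w2.png'); o=env.get_obs(); print(o['tool_pos'],o['tool_rot'])
p=np.array(o['tool_pos'])
for z in(.09,.066,.042): print(proj(c,[p[0],p[1],z]))
```

```text
[0.55473894 0.25843211 0.30785394] [-1.79944806e+02 -3.86262263e-02  7.97869317e+01]
[324.77388562 269.20248354]
[324.59222445 255.61334735]
[324.44237984 244.43052236]
```

View pics/w2.png

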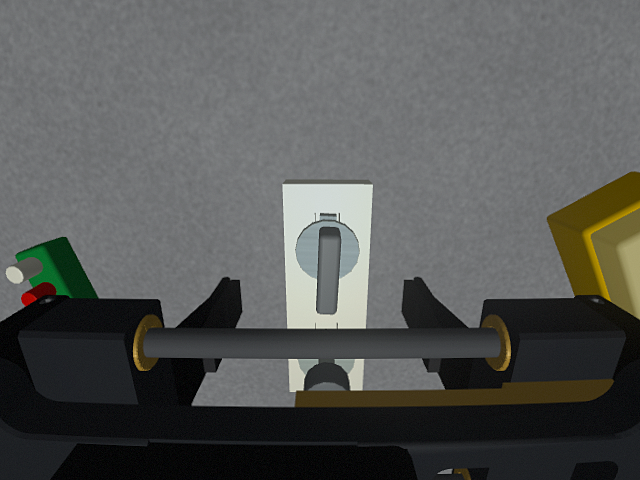

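The handle top spans (328,234) to (328,314), parallel to the tool. It sits about 3 px right of and 5 px below the tool axis at (325,269). Correct for that, go down and grip.

servo_tool:
  plan:
    - {"xyz": [-0.35,0.2,2],"twist": [0,0,0],"jaw": 0}
    - {"xyz": [-0.35,0.2,4.5],"twist": [0,0,0],"jaw": 0}
    - {"xyz": [-0.35,0.2,6.4],"twist": [0,0,0],"jaw": 0}
    - {"xyz": [-0.35,0.2,6.4],"twist": [0,0,0],"jaw": 0}
    - {"xyz": [-0.35,0.2,6.4],"twist": [0,0,0],"jaw": 0.5}
    - {"xyz": [-0.35,0.2,6.4],"twist": [0,0,0],"jaw": 0.8}
    - {"xyz": [-0.35,0.2,6.4],"twist": [0,0,0],"jaw": 1}
    - {"xyz": [-0.35,0.2,6.4],"twist": [0,0,0],"jaw": 1}
    - {"xyz": [-0.35,0.2,6.4],"twist": [0,0,0],"jaw": 1}
    - {"xyz": [-0.35,0.2,6.4],"twist": [0,0,0],"jaw": 1}
  newtons: 30

```text
time_s: 2.52
tool_pos: [0.5572, 0.2527, 0.2441]
tool_rot: [179.9, -0.1, 79.6]
force: [0.3, -0.2, -0.9]
grip_width: 0.0548
grasp_force: 0.0
```

servo_tool:
  plan:
    - {"xyz": [0,0,0],"twist": [0,0,0],"jaw": 1}
    - {"xyz": [0,0,0],"twist": [0,0,0],"jaw": 1}
    - {"xyz": [0,0,0],"twist": [0,0,0],"jaw": 1}
    - {"xyz": [0,0,0],"twist": [0,0,0],"jaw": 1}

```text
time_s: 2.85
tool_pos: [0.557, 0.2526, 0.2433]
tool_rot: [-180.0, 0.0, 79.6]
force: [0.3, 0.1, 0.8]
grip_width: 0.0282
grasp_force: 0.0
```

servo_tool:
  plan:
    - {"xyz": [0,0,0],"twist": [0,0,0],"jaw": 1}
    - {"xyz": [0,0,0],"twist": [0,0,0],"jaw": 1}
    - {"xyz": [0,0,0],"twist": [0,0,0],"jaw": 1}
    - {"xyz": [0,0,0],"twist": [0,0,0],"jaw": 1}
    - {"xyz": [0,0,0],"twist": [0,0,0],"jaw": 1}

```text
time_s: 3.27
tool_pos: [0.557, 0.2526, 0.2432]
tool_rot: [180.0, 0.0, 79.6]
force: [-0.0, 0.1, -1.2]
grip_width: 0.0138
grasp_force: 30.0
```

servo_tool:
  plan:
    - {"xyz": [0,0,-1],"twist": [0,0,0],"jaw": 1}
    - {"xyz": [0,0,-2.5],"twist": [0,0,0],"jaw": 1}
    - {"xyz": [0,0,-5],"twist": [0,0,0],"jaw": 1}
    - {"xyz": [0,0,-8],"twist": [0,0,0],"jaw": 1}
    - {"xyz": [0,0,-11],"twist": [0,0,0],"jaw": 1}
    - {"xyz": [0,0,-14],"twist": [0,0,0],"jaw": 1}
    - {"xyz": [0,0,-16],"twist": [0,0,0],"jaw": 1}
    - {"xyz": [0,0,-16],"twist": [0,0,0],"jaw": 1}
    - {"xyz": [0,0,-16],"twist": [0,0,0],"jaw": 1}

```text
time_s: 4.02
tool_pos: [0.5571, 0.2525, 0.4047]
tool_rot: [179.9, -0.1, 79.6]
force: [0.3, -0.2, -2.8]
grip_width: 0.0136
grasp_force: 30.0
```

Run:
```python
from h import *
o=env.get_obs(); print(o['tool_pos'],o['tool_rot'],o['grip_width'],o['force'],o['grasp_force'])
# slot from side+top view
for n in('top','side'):
    c=shot(n); g=cv2.cvtColor(c['img'],cv2.COLOR_RGB2GRAY)
    u,v=proj(c,[.54,-.197,.105]).astype(int); w=(45,22) if n=='top' else (25,14)
    m=np.zeros_like(g); m[v-w[1]:v+w[1],u-w[0]:u+w[0]]=255; m[g>=(100 if n=='top' else 105)]=0
    cs,_=cv2.findContours(m,cv2.RETR_EXTERNAL,cv2.CHAIN_APPROX_NONE); s=max(cs,key=cv2.contourArea)
    P=np.float32([onz(c,p,.105)[:2]*1000 for p in s[:,0]]); print(n,(u,v),cv2.boundingRect(s),cv2.minAreaRect(P))
    if n=='side': cv2.imwrite('pics/s2.png',cv2.resize(c['img'][90:290,200:420,::-1],None,fx=3,fy=3))
c=shot('wrist','w3.png')
```

```text
[0.55712241 0.25252293 0.40468275] [ 1.79891855e+02 -1.01155654e-01  7.95811749e+01] 0.013608174425193745 [ 0.30754935 -0.23030752 -2.78585207] 29.965469925664365
top (np.int64(456), np.int64(243)) (438, 231, 39, 25) ((540.7072143554688, -197.2373046875), (54.14127731323242, 23.944042205810547), 72.78388214111328)
side (np.int64(323), np.int64(164)) (298, 150, 33, 28) ((557.5829467773438, -200.96343994140625), (63.13013458251953, 105.68480682373047), 6.220552444458008)
```

View pics/w3.png

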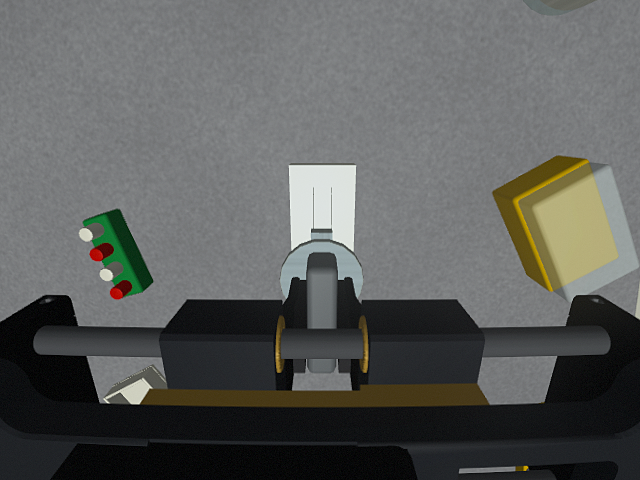

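The key hangs straight between the pads, at about (322,310). I carry it just past the slot so the wrist camera sees it.

servo_tool:
  plan:
    - {"xyz": [-1.5,0,0],"twist": [0,0,0],"jaw": 1}
    - {"xyz": [-4,0.4,0],"twist": [0,0,0],"jaw": 1}
    - {"xyz": [-7,0.7,0],"twist": [0,0,0],"jaw": 1}
    - {"xyz": [-10.5,1.1,0],"twist": [0,0,0],"jaw": 1}
    - {"xyz": [-14,1.4,0],"twist": [0,0,1],"jaw": 1}
    - {"xyz": [-17.5,1.8,0],"twist": [0,0,2],"jaw": 1}
    - {"xyz": [-21,2.2,0],"twist": [0,0,3],"jaw": 1}
    - {"xyz": [-24.5,2.5,0],"twist": [0,0,4],"jaw": 1}
    - {"xyz": [-28,2.9,0],"twist": [0,0,5],"jaw": 1}
    - {"xyz": [-31.5,3.2,0],"twist": [0,0,6],"jaw": 1}

```text
time_s: 5.0
tool_pos: [0.5301, -0.0658, 0.4022]
tool_rot: [-179.9, 0.0, 73.5]
force: [0.9, -1.5, -1.5]
grip_width: 0.0134
grasp_force: 30.0
```

servo_tool:
  plan:
    - {"xyz": [-3.5,0.7,0],"twist": [0,0,0.5],"jaw": 1}
    - {"xyz": [-7,1.5,0],"twist": [0,0,1],"jaw": 1}
    - {"xyz": [-10.5,2.2,0],"twist": [0,0,1],"jaw": 1}
    - {"xyz": [-14,2.9,0],"twist": [0,0,1],"jaw": 1}
    - {"xyz": [-17,3.6,0],"twist": [0,0,1],"jaw": 1}
    - {"xyz": [-19.5,4.1,0],"twist": [0,0,1],"jaw": 1}
    - {"xyz": [-20.8,4.3,0],"twist": [0,0,1],"jaw": 1}
    - {"xyz": [-20.8,4.3,0],"twist": [0,0,1],"jaw": 1}
    - {"xyz": [-20.8,4.3,0],"twist": [0,0,1],"jaw": 1}
    - {"xyz": [-20.8,4.3,0],"twist": [0,0,1],"jaw": 1}

```text
time_s: 5.83
tool_pos: [0.5138, -0.2737, 0.4025]
tool_rot: [-179.9, -0.1, 72.6]
force: [0.5, 0.3, -2.2]
grip_width: 0.014
grasp_force: 30.0
```

Run:
```python
from h import *
o=env.get_obs(); print(o['tool_pos'],o['tool_rot'],o['qpos'])
c=shot('wrist','w4.png'); g=cv2.cvtColor(c['img'],cv2.COLOR_RGB2GRAY)
u,v=proj(c,[.5407,-.197,.105]).astype(int); print(u,v)
m=np.zeros_like(g); m[v-45:v+45,u-35:u+35]=255; m[g>=90]=0
cs,_=cv2.findContours(m,cv2.RETR_EXTERNAL,cv2.CHAIN_APPROX_NONE); s=max(cs,key=cv2.contourArea)
P=np.float32([onz(c,p,.105)[:2]*1000 for p in s[:,0]]); print(cv2.boundingRect(s),cv2.minAreaRect(P))
```

```text
[ 0.51380663 -0.2737292   0.4024638 ] [-1.79906121e+02 -7.03219544e-02  7.26296050e+01] [-9.91381547 11.85379045 40.85684631 94.60725032 -7.98864761 76.60701032
 14.83903149]
325 134
(310, 99, 33, 73) ((540.472900390625, -197.58018493652344), (55.087860107421875, 25.204940795898438), 71.9508056640625)
```

View pics/w4.png

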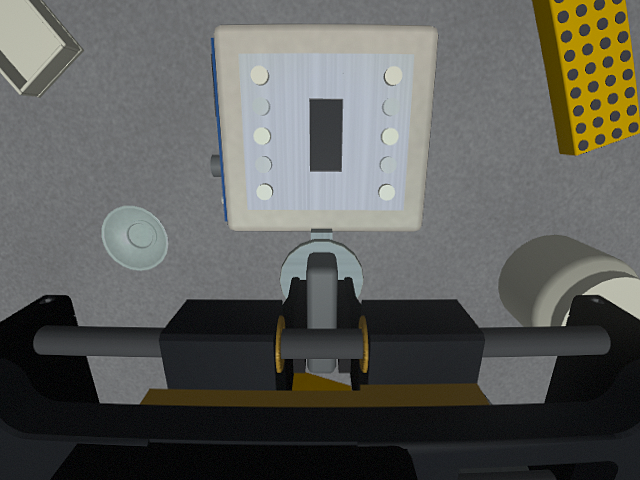

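The slot is at (326,135) in the picture. It measures 55 x 25 mm with yaw 72.0, which fits the given sizes. I'll check where the key sits in the hand from the flange rim at (322,240) and the T-head end at (321,229).

Run:
```python
from h import *
c=shot('wrist'); o=env.get_obs(); T=np.array([.5145,-.2740]);a=np.radians(72.6)
T=np.array(o['tool_pos'])[:2]; print(o['tool_pos'])
X=np.array([np.cos(a),np.sin(a)]);Y=np.array([np.sin(a),-np.cos(a)])
for n,uv,z in[('flange far (25,0)',(322,240),.2015),('flange L',(281,275),.2015),('flange R',(363,275),.2015),('thead far (22,0)',(321,229),.1755),('handle far(28,0)',(321,253),.2495)]:
    p=onz(c,uv,z)[:2]-T; print(n,p@X*1e3,p@Y*1e3)
g=cv2.cvtColor(c['img'],cv2.COLOR_RGB2GRAY); print(g[222:262,322])
```

```text
[ 0.51433435 -0.27310063  0.40285738]
flange far (25,0) 24.9789794939825 -0.5544831253733911
flange L 3.3905324311923506 -24.61531216918429
flange R 3.376504769782791 23.485623485174095
thead far (22,0) 23.918708719669972 -1.188088096075943
handle far(28,0) 34.86911863180856 -0.9864326280995819
[178 176 176 179 180 170 131  60  67  64  91 153 146 145 143 148 136  65
  63  97 162 153 151 154 152 153 155 154 155 147  88  46  51  54  53  52
  53  50  51  52]
```

servo_tool:
  plan:
    - {"xyz": [2,0.1,0],"twist": [0,0,0.6],"jaw": 1}
    - {"xyz": [5,0.2,0],"twist": [0,0,0.6],"jaw": 1}
    - {"xyz": [7.2,0.3,0],"twist": [0,0,0.6],"jaw": 1}
    - {"xyz": [8,0.3,0],"twist": [0,0,0.6],"jaw": 1}
    - {"xyz": [8,0.3,1.5],"twist": [0,0,0.6],"jaw": 1}
    - {"xyz": [8,0.3,3.5],"twist": [0,0,0.6],"jaw": 1}
    - {"xyz": [8,0.3,4.5],"twist": [0,0,0.6],"jaw": 1}
    - {"xyz": [8,0.3,4.5],"twist": [0,0,0.6],"jaw": 1}
    - {"xyz": [8,0.3,4.5],"twist": [0,0,0.6],"jaw": 1}

```text
time_s: 6.68
tool_pos: [0.5406, -0.1991, 0.3581]
tool_rot: [-179.9, 0.0, 72.0]
force: [0.7, -0.0, -1.3]
grip_width: 0.0134
grasp_force: 30.0
```

Run:
```python
from h import *
o=env.get_obs(); print(o['tool_pos'],o['tool_rot'],o['force'])
c=shot('side'); cv2.imwrite('pics/s3.png',cv2.resize(c['img'][60:240,200:420,::-1],None,fx=3,fy=3))
```

```text
[ 0.54062621 -0.19914072  0.35810193] [-1.79938371e+02  1.29704720e-02  7.19923348e+01] [ 0.6655813  -0.00327456 -1.30478964]
```

View pics/s3.png

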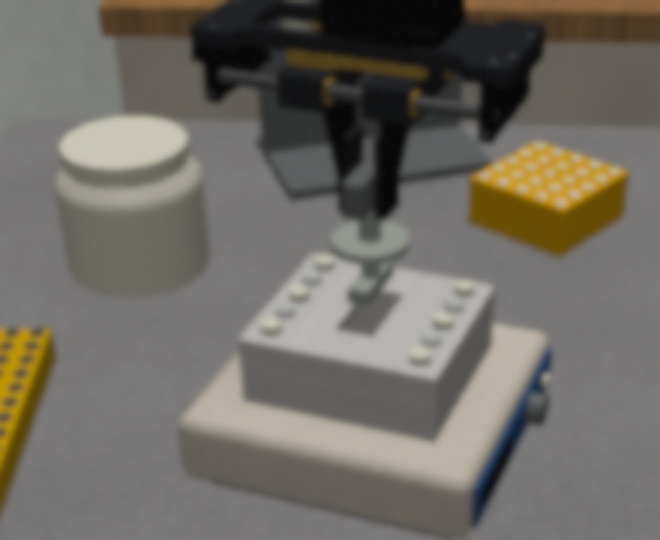

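The T-head hangs above the slot near (370,290) in the crop, aligned with it. Now descend slowly.

servo_tool:
  plan:
    - {"xyz": [0,0,0.8],"twist": [0,0,0],"jaw": 1}
    - {"xyz": [0,0,1.4],"twist": [0,0,0],"jaw": 1}
    - {"xyz": [0,0,2],"twist": [0,0,0],"jaw": 1}
    - {"xyz": [0,0,2.6],"twist": [0,0,0],"jaw": 1}
    - {"xyz": [0,0,3.2],"twist": [0,0,0],"jaw": 1}
    - {"xyz": [0,0,3.7],"twist": [0,0,0],"jaw": 1}
    - {"xyz": [0,0,4.1],"twist": [0,0,0],"jaw": 1}
    - {"xyz": [0,0,4.1],"twist": [0,0,0],"jaw": 1}

```text
time_s: 7.4
tool_pos: [0.5405, -0.199, 0.3162]
tool_rot: [-179.9, 0.0, 72.0]
force: [-0.2, 0.3, -1.4]
grip_width: 0.0138
grasp_force: 30.0
```

servo_tool:
  plan:
    - {"xyz": [0,0,0],"twist": [0,0,3],"jaw": 1}
    - {"xyz": [0,0,0],"twist": [0,0,8],"jaw": 1}
    - {"xyz": [0,0,0],"twist": [0,0,13],"jaw": 1}
    - {"xyz": [0,0,0],"twist": [0,0,18],"jaw": 1}
    - {"xyz": [0,0,0],"twist": [0,0,23],"jaw": 1}
    - {"xyz": [0,0,0],"twist": [0,0,28],"jaw": 1}
    - {"xyz": [0,0,0],"twist": [0,0,33],"jaw": 1}
    - {"xyz": [0,0,0],"twist": [0,0,38],"jaw": 1}
    - {"xyz": [0,0,0],"twist": [0,0,43],"jaw": 1}
    - {"xyz": [0,0,0],"twist": [0,0,45],"jaw": 1}

```text
time_s: 8.23
tool_pos: [0.541, -0.1992, 0.3176]
tool_rot: [180.0, -0.0, 26.8]
force: [-1.0, 0.4, -2.6]
grip_width: 0.0134
grasp_force: 30.0
```

servo_tool:
  plan:
    - {"xyz": [0,0,0],"twist": [0,0,5],"jaw": 1}
    - {"xyz": [0,0,0],"twist": [0,0,10],"jaw": 1}
    - {"xyz": [0,0,0],"twist": [0,0,15],"jaw": 1}
    - {"xyz": [0,0,0],"twist": [0,0,20],"jaw": 1}
    - {"xyz": [0,0,0],"twist": [0,0,25],"jaw": 1}
    - {"xyz": [0,0,0],"twist": [0,0,30],"jaw": 1}
    - {"xyz": [0,0,0],"twist": [0,0,35],"jaw": 1}
    - {"xyz": [0,0,0],"twist": [0,0,40],"jaw": 1}
    - {"xyz": [0,0,0],"twist": [0,0,45],"jaw": 1}
    - {"xyz": [0,0,0],"twist": [0,0,45],"jaw": 1}

```text
time_s: 9.07
tool_pos: [0.541, -0.1992, 0.3175]
tool_rot: [180.0, -0.0, -18.1]
force: [0.8, 0.3, -1.0]
grip_width: 0.0137
grasp_force: 30.0
```

servo_tool:
  plan:
    - {"xyz": [0,0,0.15],"twist": [0,0,0],"jaw": 1}
    - {"xyz": [0,0,0.3],"twist": [0,0,0],"jaw": 1}
    - {"xyz": [0,0,0.4],"twist": [0,0,0],"jaw": 1}
    - {"xyz": [0,0,0.4],"twist": [0,0,0],"jaw": 1}

```text
time_s: 9.4
tool_pos: [0.5407, -0.1991, 0.313]
tool_rot: [-180.0, 0.0, -18.0]
force: [-0.3, 0.0, -2.1]
grip_width: 0.0136
grasp_force: 30.0
```

servo_tool:
  plan:
    - {"xyz": [0,0,0.1],"twist": [0,0,0],"jaw": 1}
    - {"xyz": [0,0,0.1],"twist": [0,0,0],"jaw": 1}
    - {"xyz": [0,0,0.1],"twist": [0,0,0],"jaw": 1}

```text
time_s: 9.65
tool_pos: [0.5408, -0.1993, 0.3123]
tool_rot: [-180.0, -0.0, -18.0]
force: [-0.1, 1.2, -1.7]
grip_width: 0.0139
grasp_force: 30.0
```

servo_tool:
  plan:
    - {"xyz": [0,0,0.1],"twist": [0,0,0],"jaw": 1}
    - {"xyz": [0,0,0.1],"twist": [0,0,0],"jaw": 1}
    - {"xyz": [0,0,0.1],"twist": [0,0,0],"jaw": 1}

```text
time_s: 9.9
tool_pos: [0.5409, -0.1993, 0.3122]
tool_rot: [-180.0, -0.0, -18.0]
force: [-3.0, 1.9, 5.3]
grip_width: 0.0137
grasp_force: 30.0
```

The flange is down, with contact force now showing. Open and withdraw.

servo_tool:
  plan:
    - {"xyz": [0,0,0],"twist": [0,0,0],"jaw": 0.7}
    - {"xyz": [0,0,0],"twist": [0,0,0],"jaw": 0.5}
    - {"xyz": [0,0,0],"twist": [0,0,0],"jaw": 0.3}
    - {"xyz": [0,0,0],"twist": [0,0,0],"jaw": 0.3}
    - {"xyz": [0,0,0],"twist": [0,0,0],"jaw": 0.3}
    - {"xyz": [0,0,0],"twist": [0,0,0],"jaw": 0.3}
    - {"xyz": [0,0,0],"twist": [0,0,0],"jaw": 0.3}

```text
time_s: 10.48
tool_pos: [0.5408, -0.1992, 0.3112]
tool_rot: [180.0, -0.0, -18.0]
force: [-0.2, 0.5, 0.6]
grip_width: 0.0524
grasp_force: 0.0
```

servo_tool:
  plan:
    - {"xyz": [0,0,-1],"twist": [0,0,0],"jaw": 0.3}
    - {"xyz": [0,0,-3],"twist": [0,0,0],"jaw": 0.3}
    - {"xyz": [0,0,-6],"twist": [0,0,0],"jaw": 0.3}
    - {"xyz": [-2,0,-9],"twist": [0,0,0],"jaw": 0.3}
    - {"xyz": [-6,0,-11],"twist": [0,0,0],"jaw": 0.3}
    - {"xyz": [-9,0,-11],"twist": [0,0,0],"jaw": 0.3}
    - {"xyz": [-10,0,-11],"twist": [0,0,0],"jaw": 0.3}
    - {"xyz": [-10,0,-11],"twist": [0,0,0],"jaw": 0.3}
    - {"xyz": [-10,0,-11],"twist": [0,0,0],"jaw": 0.3}

```text
time_s: 11.23
tool_pos: [0.4456, -0.1685, 0.4222]
tool_rot: [-179.8, -0.1, -18.0]
force: [0.3, 0.0, 0.4]
grip_width: 0.0612
grasp_force: 0.0
```

Run:
```python
from h import *
o=env.get_obs(); print(o['tool_pos'],o['force'])
c=shot('wrist'); d=shot('side')
for z in (.105,.159): print(proj(c,[.5407,-.198,z]))
e=cv2.resize(d['img'][90:240,220:420],None,fx=2.4,fy=2.4)
f=np.zeros((360,800,3),np.uint8); f[:,:480]=e[:360,:480]
f[:240,480:800]=cv2.resize(c['img'],(320,240)); cv2.imwrite('pics/fin.png',f[...,::-1])
```

```text
[ 0.44562262 -0.16848472  0.42218321] [0.26415468 0.02051948 0.40412921]
[320.17817644 112.86396812]
[319.75468654 108.53089574]
```

View pics/fin.png

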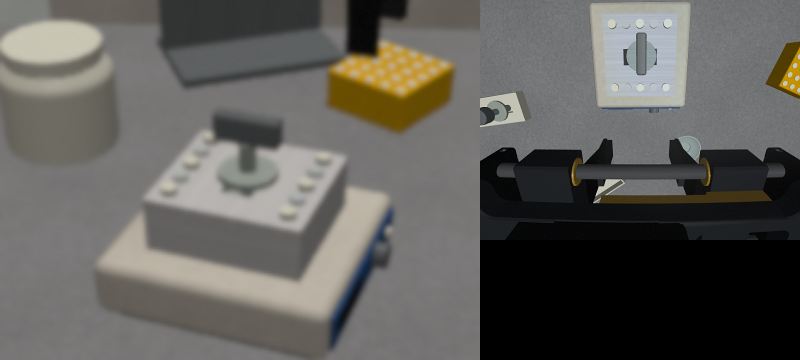

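The key stands upright in the slot, its flange flat on the block at (247,170) and its handle square across the slot. The gripper is clear and the plug is untouched. Handing in.

```bash
python3 -c "
from cell import env
print(env.sign_off())"
```

```text
the job is handed in; nothing more can be done
None
```

The T-head key is through the slot, turned a quarter turn and let go, standing upright with its flange on the block and its handle square across the slot in the last picture; the plug was left alone and the job is handed in (no verdict came back).

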